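Load the brass slotted mass onto the hanger stem

ROBOT

A 6-joint arm with a two-finger parallel gripper is mounted at the origin on the work surface. World frame = base frame: x ahead of the robot, y to its left, z up, the work surface at z = 0. Lengths are in mm, angles in degrees, forces in N, time in s.
With the tool pointing down it reaches from about 350 to 850 mm from the base axis. Payload 8.1 kg.
Tool frame: the origin (TCP) lies between the finger pads; the fingertips stand 8 mm ahead of it and the grasp point (between the pads) lies 11 mm behind it (r.tip_extent is the distance from the TCP to the fingertips, in mm); z points along the fingers, y is the direction in which the jaws open and shut (so a half turn about z gives the same grasp; the last joint's range is limited). The gripper opens to 85 mm and grips with 20 to 120 N. Pads are 22 mm wide; open, the fingers measure 114 mm over their backs; the gripper's body (76 mm by 85 mm) begins 54 mm behind the grasp point. The pads swing forward as they close: fully open they stand 13 mm farther back than shut.
Start: joints at [-81.326, 7.471, 85.268, -0, 87.261, -4.893], TCP at [140.776, -583.256, 239.292] pointing down, gripper open.
Joint ranges: [-169.43, 169.43], [-51.17, 129.36], [1.28, 143.12], [-76.62, 256.62], [0, 156.53], [-152.29, 152.29]. Speed limits (degrees/s): [136.94, 136.94, 159.86, 180, 180, 180].

INTERFACE

Orientations are given as [roll, pitch, yaw] about the fixed x, y, z axes, in that order (R = Rz(yaw) Ry(pitch) Rx(roll)).
In Python, from bench import sensors, viewer, hand_in, r gives the robot as it stands. The module is installed in compiled form; this text tells all that it offers.
- The arm moves only by the tool move_arm, never from a script. Its argument "rows" is a list that holds one entry, the list of rows, each a list of 6 numbers: the shift along the tool's x, y, z in m, then the turn, a rotation vector about the tool's x, y, z in degrees. In form: [[[tx, ty, tz, rx, ry, rz], ...]]. A call has 1 to 20 rows; each row is the pose to reach, as a shift and turn from the pose commanded when the call began, along the tool's axes at that moment; what a row does not reach only later rows make up. A row lasts 1/10 s, in which the tool goes at most 50 mm and 8.59 degrees, less where a joint would pass 70% of its speed; a pose out of reach is approached as far as the arm can. A call with a gripper value outside its range is refused whole. "grip" is the opening, from 0 (shut) to 1 (fully open), set as the call begins (left out, the last holds). The fingers move at their own pace and stop on an object; "newtons" is the grip in N (left out, the last holds). Time passes only in rows, so rows that repeat a pose let the fingers close. It gives the time, the measured TCP pose, the force and the opening at its end, in the units of the state.
- sensors.sense(): the state, without advancing time (a new reading comes with each control period).
- viewer.snapshot(name): name is "scene" or "top"; returns a dict with "color" (384x512x3 uint8, red, green, blue), "camera_matrix" (3x3 intrinsics, pixels), "k1" (the pictures are not rectified: a ray, as slopes to the right and down, at radius r is drawn at 1 + k1 r^2 times it, then the intrinsics apply), "R" (3x3) and "t" (3): a world point X has camera coordinates R X + t. Camera axes: x right, y down, z forward; pixel columns grow to the right and rows downward; lengths in mm; the calibration is good to about 2 mm. A picture is of the moment at which its call begins. There is no depth.
- hand_in(): hands the job in, once; it reports no verdict.
The state is a dict: "time": time; "joint_pos": joint angles; "qd": joint speeds; "joint_efforts": joint torques, N m; "tool_pos": TCP position; "tcp_rot": TCP orientation; "ft_force": force on the tool from outside, world axes, zero at the start; "wrist_torque": the same for the moment, N m; "finger_gap": finger opening in mm.
Only numpy, scipy, OpenCV 4.12 (cv2) and the standard library are available. Lean on these libraries where they do the work, as an engineer would, in place of code of your own. Each camera call takes 0.05 s, during which the arm holds its last target.

TASK

Take the brass slotted mass from its cork rest and slide it sideways onto the stem of the loading stand, above the bare steel mass that is already there, with its slot facing the opposite way to the steel mass's slot. Push it gently until the stem is fully home at the end of the slot (the stem is never exactly in the middle of the stand and must not be forced), lower it softly so that it lies flat on the steel mass, and let go. Leave the steel mass and everything else where they are.

Things in the scene. Friction and masses are not known exactly. Their poses are not given: they have to be found in the camera images.
- brass_center (a point): Centre, half-way up, of the brass slotted mass to load: a brass-coloured disc 66 mm across, 16 mm thick, 0.38 kg, lying flat on a fixed cork rest (42 mm across, 22 mm high). Its slot opens at the rim along its own +x: 11 mm wide, flaring from 15 mm off centre to 29 mm wide at the rim; square closed end 4 mm past the centre, so the stem stands at the disc's centre when fully home.
- brass_slot (a point): Point of the brass mass in the middle of its slot's mouth, 30 mm from the disc's centre along +x, half-way up.
- stand: Loading stand, fixed: grey base plate 130 x 110 x 12 mm on the bench, thin column, aluminium platform 45 mm across with its top 50 mm above the bench. Origin: on the bench under the platform's centre; z up.
- platform (a point): Centre of the platform's top. The upright hanger stem, steel, 8 mm thick, rises NEAR it: up to 10 mm off in the stand's x and up to 5 mm in its y, different each time. It ends in a red ball 15 mm across (underside 43 mm, top 58.5 mm above the platform), so a mass goes on only from the side. Its rubber bush lets it give sideways about 1 mm per 8 N; it must not get more than 10 N.
- lower: Bare steel slotted mass already on the platform, 48 mm across, 14 mm thick, 0.12 kg, loose, centred on the platform (not on the stem). Its slot, 26 mm wide with its square closed end 16 mm beyond the centre, opens along its own +x. Origin: centre of its underside; its top is 64 mm above the bench.
- lower_slot (a point): Point of the steel mass in the middle of its slot's mouth, 22 mm from its centre along +x, half-way up.
- blue_center (a point): Centre of the blue painted slotted mass, same shape as the brass one, on its own cork rest: leave alone.
- white_center (a point): Centre of the white painted slotted mass, same shape as the brass one, on its own cork rest: leave alone.
- bottle: White bottle with a red cap, 54 mm across, 150 mm high; origin at the centre of its underside: leave alone.
- jar: White jar with a yellow lid, 64 mm across, 85 mm high; origin at the centre of its underside: leave alone.
- flask: Conical glass flask, 76 mm across, 110 mm high; origin at the centre of its underside: leave alone.
- beaker: Glass beaker, 70 mm across, 90 mm high; origin at the centre of its underside: leave alone.
- spatula: Steel spoon 150 mm long lying on the bench; origin under its middle: leave alone.
Mind the look-alikes: they are no part of the job. Of the things that look like the part that bears brass_center, the smallest one is meant.

How it is judged:
By the outcome, as a careful person would: the job done as asked, in the order asked, and still so for the second after the job is handed in, with the robot touching nothing.
It also fails if it takes over 64 s, if anything falls off the work surface, if the arm or the gripper's body presses on something with over 40 N, if the wrist force passes 120 N, or if a joint passes its speed limit or range.

## Working session

There is one attempt and no reset: what is moved stays moved. The work goes in short steps, Python scripts to look and compute and a tool call to move; the robot and the scene stay as the last step left them, time stands still between calls to the robot, and variables do not carry over. Pictures are saved under pics/ and viewed, and the job is handed in when it is done.

Besides the shell and the picture viewer there is one more tool, called after ">>>" by a JSON object that holds its "api" and its "payload", one argument or row to a line. move_arm: Moves the arm, as the interface text tells. Its arguments: {"type":"object","properties":{"rows":{"type":"array","items":{"type":"array","items":{"type":"array","items":{"type":"number"}}}},"grip":{"type":"number"},"newtons":{"type":"number"}},"required":["rows"]}

```bash
mkdir -p pics
python3 - <<'E'
from bench import sensors, viewer, r
import cv2,pickle
d={}
for n in("scene","top"):
    s=viewer.snapshot(n); d[n]=s
    cv2.imwrite(f"pics/{n}0.png",cv2.resize(s["color"][:,:,::-1],(800,600),interpolation=cv2.INTER_CUBIC))
    print(n,s["camera_matrix"],s["k1"],s["R"],s["t"])
pickle.dump(d,open("s0.pkl","wb"))
print(sensors.sense())
E
```

```text
scene [[346.96167438   0.         254.73588392]
 [  0.         346.96167438 185.291268  ]
 [  0.           0.           1.        ]] -0.0625779180000972 [[-0.8576529   0.5138412   0.01996834]
 [ 0.32434744  0.57068529 -0.75439846]
 [-0.39903665 -0.64053534 -0.65611297]] [ 506.30400009 -146.3068909  1257.99566023]
top [[440.15861889   0.         262.64925059]
 [  0.         440.15861889 188.99393343]
 [  0.           0.           1.        ]] -0.042055011674998324 [[-0.00853855 -0.99966807 -0.02430744]
 [-0.9881797   0.01215626 -0.15281726]
 [ 0.15306202  0.02271528 -0.98795548]] [  40.24319523  586.72460371 1452.96725257]
{'time': 0.1, 'joint_pos': array([-8.13267430e+01,  7.50735088e+00,  8.53255790e+01,  1.73726413e-03,
        8.72609378e+01, -4.89384303e+00]), 'qd': array([ 0.0117493 , -0.14194118, -0.19847999, -0.0893217 , -0.08005739,
        0.01184519]), 'joint_efforts': array([ 3.17664471e-04, -5.70952713e+01, -5.01943266e+01, -2.18878736e-04,
        8.15481821e-03, -3.81535938e-05]), 'tool_pos': array([ 140.70050865, -582.76553195,  238.36073798]), 'tcp_rot': array([-1.79906623e+02, -9.73665294e-03,  1.35670077e+01]), 'ft_force': array([-0.30298987, -1.1737895 , -0.92168222]), 'wrist_torque': array([0.01183798, 0.00180635, 0.00207913]), 'finger_gap': 85.46169397631078}
```

View pics/scene0.png

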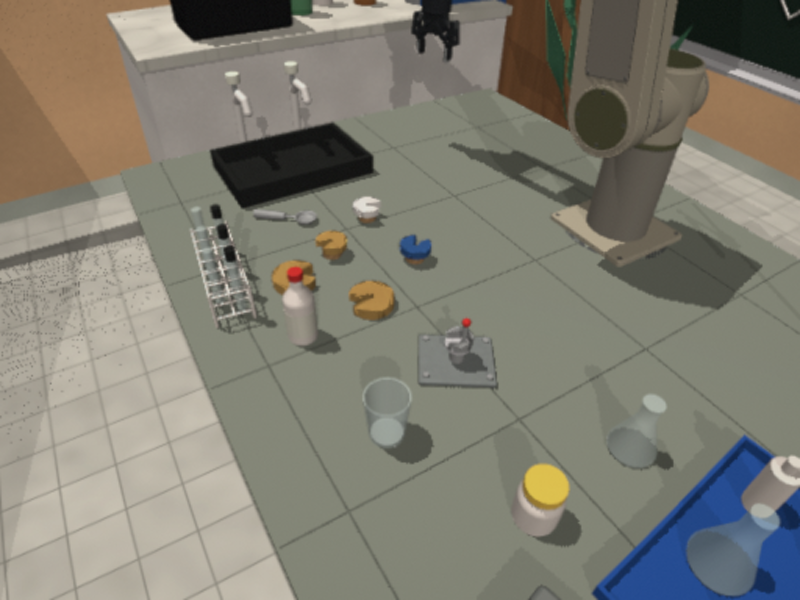

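View pics/top0.png

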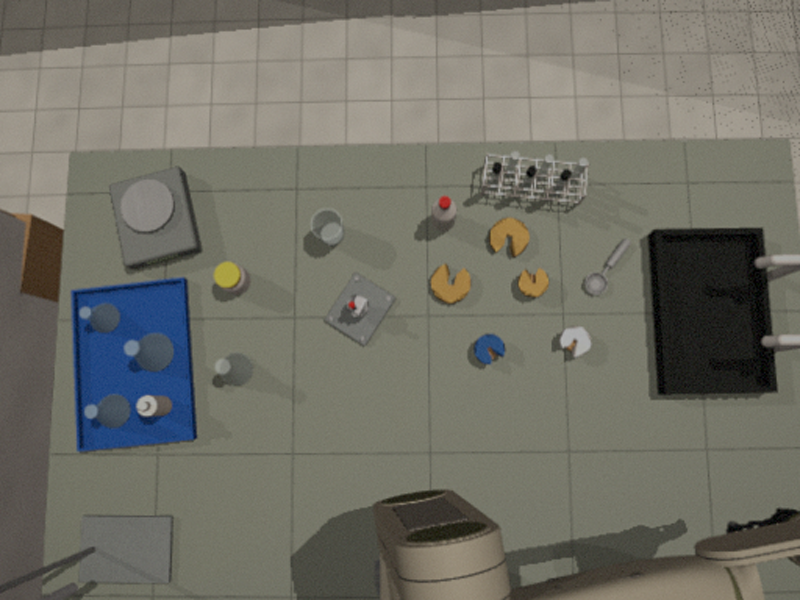

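Three brass-coloured slotted discs appear in the top view, at (450,284), (509,237) and (533,283) in 800x600 px. The one at (533,283) is the smallest and looks the same size as the blue and white masses. The stand is at (358,306), with the red ball on it. I'll confirm with crops.

```bash
cat > h.py <<'E'
import numpy as np,cv2,pickle
def ray(s,uv):
    K=s["camera_matrix"];k=s["k1"]
    d=np.array([(uv[0]-K[0,2])/K[0,0],(uv[1]-K[1,2])/K[1,1]])
    q=d.copy()
    for _ in range(20): q=d/(1+k*(q@q))
    R=np.array(s["R"]);t=np.array(s["t"])
    return -R.T@t, R.T@np.array([q[0],q[1],1])
def onz(s,uv,z):
    o,d=ray(s,uv); return o+d*(z-o[2])/d[2]
def proj(s,X):
    c=np.array(s["R"])@X+s["t"]; q=c[:2]/c[2]; q=q*(1+s["k1"]*(q@q)); K=s["camera_matrix"]
    return np.array([K[0,0]*q[0]+K[0,2],K[1,1]*q[1]+K[1,2]])
E
python3 - <<'E'
from h import *
d=pickle.load(open("s0.pkl","rb"))
s=d["top"]; im=s["color"][:,:,::-1]
f=512/800
a=im[130:210,255:375]; cv2.imwrite("pics/c1.png",cv2.resize(a,None,fx=6.6,fy=6.6,interpolation=cv2.INTER_CUBIC))
a=im[165:230,200:260]; b=im[160:200,325:365]
a2=cv2.resize(im[168:226,200:258],(580,580),interpolation=cv2.INTER_CUBIC)
cv2.imwrite("pics/c2.png",a2)
q=d["scene"]["color"][:,:,::-1]
cv2.imwrite("pics/c3.png",cv2.resize(q[195:255,260:325],None,fx=9,fy=9,interpolation=cv2.INTER_CUBIC))
hsv=cv2.cvtColor(im,cv2.COLOR_BGR2HSV)
m=cv2.inRange(hsv,(10,120,60),(30,255,255)); m[:, :230]=0
n,l,st,c=cv2.connectedComponentsWithStats(m)
for i in range(1,n):
    if st[i,4]>40:
        cn,_=cv2.findContours((l==i).astype('uint8'),0,1)
        (u,v),rr=cv2.minEnclosingCircle(max(cn,key=len))
        P=onz(s,(u,v),38); P2=onz(s,(u+rr+.3,v),38)
        print(st[i],c[i],(u,v,rr),P.round(1),np.linalg.norm(P-P2).round(1))
E
```

```text
[313 140  26  24 408] [325.56617647 150.3504902 ] (325.3773193359375, 151.53346252441406, 12.634047508239746) [ 716.7 -183.9   38. ] 44.7
[276 169  25  25 409] [287.73838631 182.19315403] (288.04638671875, 180.75515747070312, 12.618217468261719) [615.8 -53.   38. ] 44.2
[332 172  19  18 253] [341.00395257 181.00395257] (341.0, 180.0, 9.486932754516602) [ 616.1 -234.2   38. ] 33.4
```

View pics/c1.png

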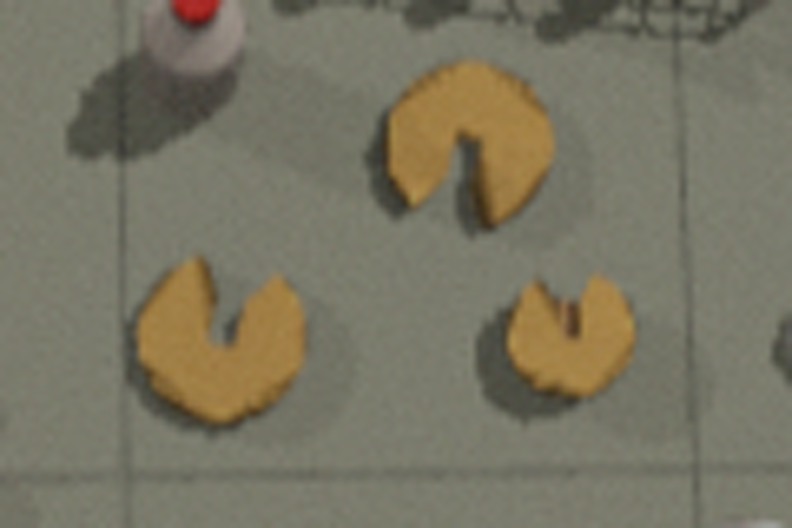

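View pics/c2.png

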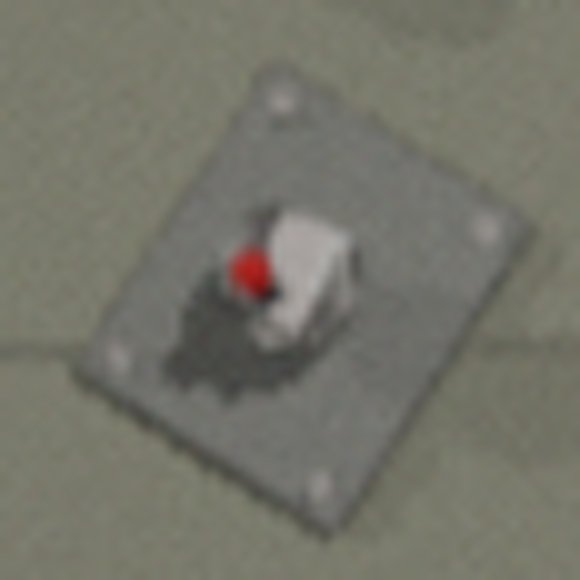

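View pics/c3.png

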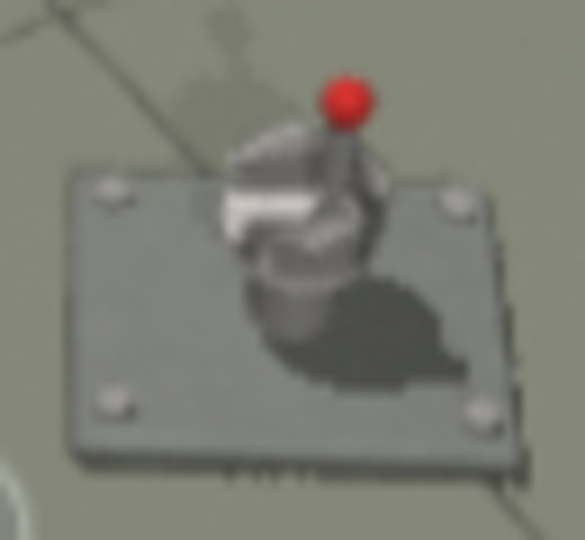

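The crop confirms it: the lower-right disc at crop (573,335) has an enclosing-circle radius of about 33 mm, and the other two are about 44 mm. It is the 66 mm brass mass, so that is my target. Next I'll measure its slot axis, the stand, the stem and the steel mass.

Run:
```python
from h import *
d=pickle.load(open("s0.pkl","rb"))
T,S=d["top"],d["scene"]
# red balls
B={}
for n,s,(x0,x1,y0,y1) in(("top",T,(200,260,165,230)),("scene",S,(270,325,195,230))):
    im=s["color"].astype(int); m=(im[...,0]>130)&(im[...,1]<70)&(im[...,2]<80)
    mm=np.zeros_like(m); mm[y0:y1,x0:x1]=m[y0:y1,x0:x1]
    ys,xs=np.nonzero(mm); B[n]=(xs.mean(),ys.mean()); print(n,B[n],len(xs),onz(s,B[n],101).round(1))
o1,d1=ray(T,B["top"]);o2,d2=ray(S,B["scene"])
A=np.c_[d1,-d2]; k=np.linalg.lstsq(A,o2-o1,rcond=None)[0]; print("tri",o1+d1*k[0],o2+d2*k[1])
# brass slot
im=T["color"][:,:,::-1]
def disc(n,s,box,z=38):
    hsv=cv2.cvtColor(np.ascontiguousarray(s["color"]),cv2.COLOR_RGB2HSV)
    m=cv2.inRange(hsv,(10,120,60),(30,255,255)); k=np.zeros_like(m);x0,x1,y0,y1=box;k[y0:y1,x0:x1]=m[y0:y1,x0:x1]
    return k
k=disc("t",T,(325,365,160,205))
ys,xs=np.nonzero(k); W=np.array([onz(T,p,38)[:2] for p in zip(xs,ys)])
print("centroid",W.mean(0))
# rectified views around brass and stand at plane
def rect(s,c,z,half,name,px=4):
    n=int(2*half*px); mx=np.zeros((n,n),'float32');my=mx.copy()
    for i in range(n):
        for j in range(n):
            u=proj(s,np.array([c[0]+half-i/px,c[1]+half-j/px,z])); mx[i,j],my[i,j]=u
    o=cv2.remap(np.ascontiguousarray(s["color"][:,:,::-1]),mx,my,cv2.INTER_CUBIC); cv2.imwrite(name,o); return o
a=rect(T,(616,-234),38,45,"pics/r1.png");b=rect(S,(616,-234),38,45,"pics/r2.png")
cv2.imwrite("pics/r12.png",np.hstack([a,b]))
p=onz(T,B["top"],101)
a=rect(T,p,64,50,"pics/r3.png");b=rect(S,p,64,50,"pics/r4.png")
cv2.imwrite("pics/r34.png",np.hstack([a,b]))
# base plate corners in 800-res c2 crop coords
f=lambda u,v,z:onz(T,(200+u/10-.5+.05,168+v/10-.5+.05),z)
for q in((282,98),(488,228),(319,486),(118,358)): print("bolt",f(*q,14).round(1))
```

```text
top (np.float64(224.7), np.float64(194.7)) 10 [561.1 157.5 101. ]
scene (np.float64(298.05), np.float64(205.9)) 20 [562.7 160.2 101. ]
tri [561.48069575 157.74220357  98.53601526] [560.93102669 158.26270233  98.51504655]
centroid [ 618.02879493 -231.38281351]
bolt [634.7 156.7  14. ]
bolt [587.8  84.7  14. ]
bolt [498.5 143.4  14. ]
bolt [543.8 213.4  14. ]
```

View pics/r12.png

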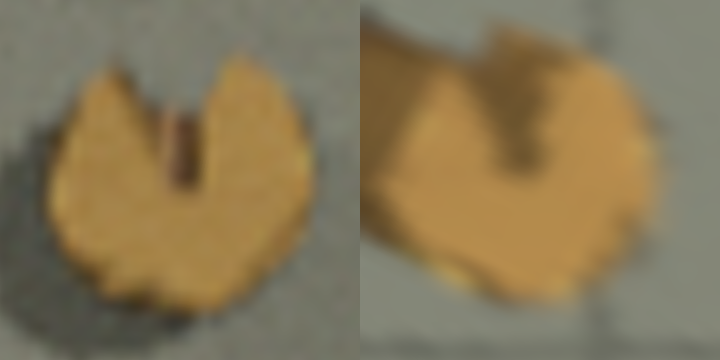

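View pics/r34.png

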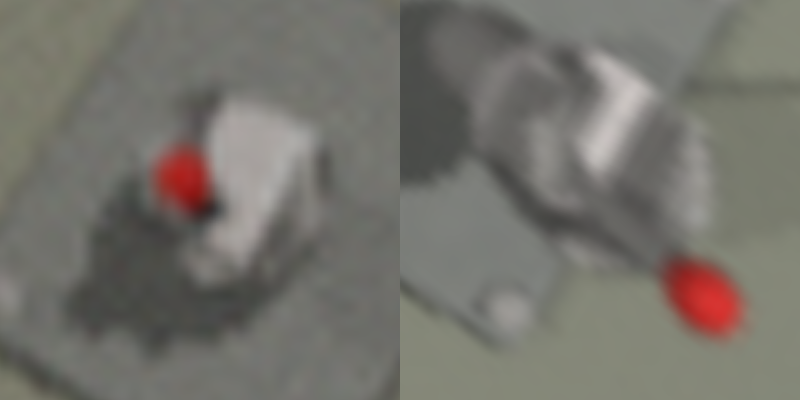

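Run:
```python
from h import *
d=pickle.load(open("s0.pkl","rb"))
T,S=d["top"],d["scene"]
def ex(s,cx,cy,h):
    a=s["color"][cy-h:cy+h,cx-h:cx+h,::-1].astype(float); a=np.clip((a-40)*1.35,0,255).astype('uint8')
    a=cv2.resize(a,(396,396),interpolation=cv2.INTER_NEAREST)
    return a
a=ex(T,228,195,14);b=ex(S,293,218,14)
# overlay expected centre & rim of discs given stand centre c
def ov(s,cx,cy,h):
    a=ex(s,cx,cy,h); sc=396/(2*h)
    for z,rr,col in((64,24,(0,255,0)),(50,24,(255,255,0)),(50,22.5,(255,0,255))):
        pts=np.array([ (proj(s,np.array([566.2+rr*np.cos(t),149.5+rr*np.sin(t),z]))-(cx-h,cy-h)+.5)*sc for t in np.linspace(0,6.283,60)]).astype(int)
        cv2.polylines(a,[pts],True,col,1)
    return a
cv2.imwrite("pics/e1.png",np.vstack([np.hstack([a,b]),np.hstack([ov(T,228,195,14),ov(S,293,218,14)])])[:792])
o=cv2.imread("pics/e1.png"); cv2.imwrite("pics/e1.png",o[:396]); cv2.imwrite("pics/e2.png",o[396:])
```

```text
(no output)
```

View pics/e1.png

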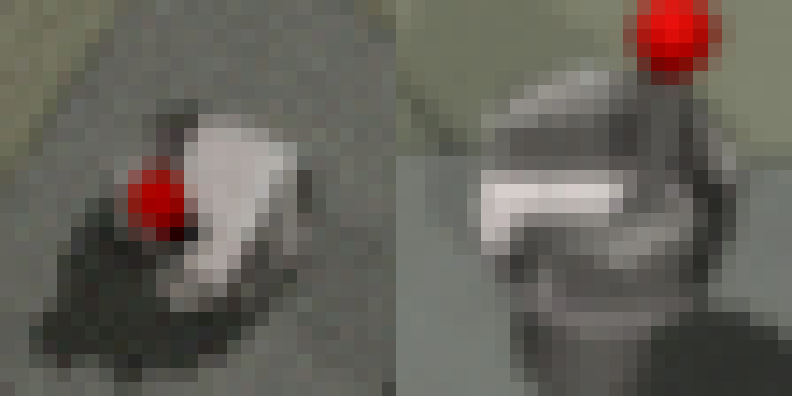

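View pics/e2.png

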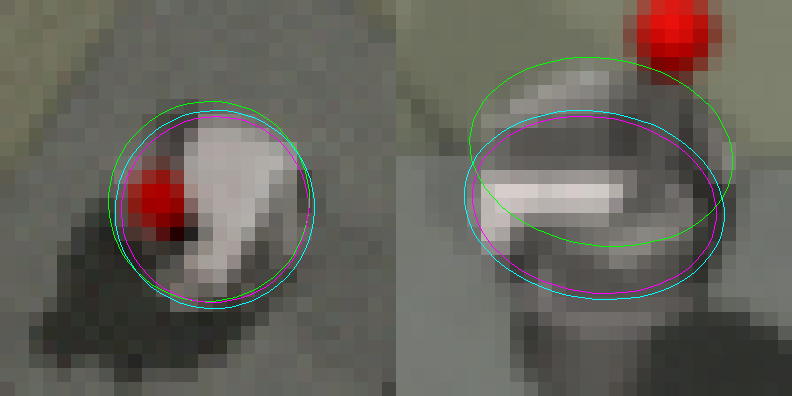

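Run:
```python
from h import *
d=pickle.load(open("s0.pkl","rb"))
T,S=d["top"],d["scene"]
def ov(s,cx,cy,h,yaw):
    a=s["color"][cy-h:cy+h,cx-h:cx+h,::-1].astype(float); a=np.clip((a-40)*1.35,0,255).astype('uint8')
    a=cv2.resize(a,(396,396),interpolation=cv2.INTER_NEAREST); sc=396/(2*h)
    c,q=np.cos(np.radians(yaw)),np.sin(np.radians(yaw))
    for z,col in((64,(0,255,0)),(50,(255,255,0))):
        L=[(-16,13),(20.2,13)]; L2=[(20.2,-13),(-16,-13)]
        P=[(20.2,-13),(-16,-13),(-16,13),(20.2,13)]+[(24*np.cos(t),24*np.sin(t)) for t in np.linspace(.572,6.283-.572,50)]
        pts=np.array([(proj(s,np.array([566.2+c*x-q*y,149.5+q*x+c*y,z]))-(cx-h,cy-h)+.5)*sc for x,y in P]).astype(int)
        cv2.polylines(a,[pts],True,col,1)
    return a
cv2.imwrite("pics/e3.png",np.hstack([ov(T,228,195,14,-33),ov(S,293,218,14,-33)]))
```

```text
(no output)
```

View pics/e3.png

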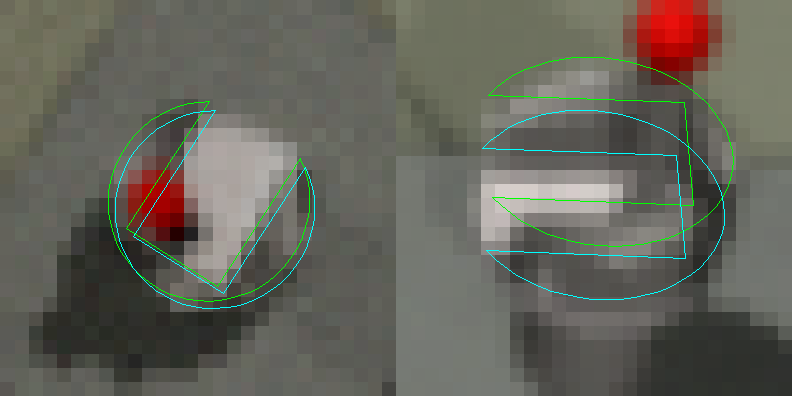

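```bash
cat >> h.py <<'E'
from scipy.spatial.transform import Rotation as Ro
def go(cur,yaw0,tgt,yaw1):
    R=Ro.from_euler('xyz',[180,0,yaw0],degrees=True)
    v=R.inv().apply(np.array(tgt)-np.array(cur))/1000
    r=(R.inv()*Ro.from_euler('xyz',[180,0,yaw1],degrees=True)).as_rotvec(degrees=True)
    return v.round(4),r.round(2)
E
python3 -c "
from h import *
print(go((140.776,-583.256,239.292),13.567,(618.5,-233,100),2.3))"
```

```text
(array([ 0.5466, -0.2284,  0.1393]), array([ 0.  , -0.  , 11.27]))
```

>>> {"api": "move_arm", "payload": {
  "rows": [
    [[0.01, -0.004, 0.002, 0, 0, 0.2], [0.03, -0.013, 0.005, 0, 0, 0.6], [0.06, -0.025, 0.01, 0, 0, 1.2], [0.095, -0.04, 0.02, 0, 0, 2], [0.13, -0.055, 0.03, 0, 0, 3], [0.17, -0.071, 0.04, 0, 0, 4], [0.21, -0.088, 0.05, 0, 0, 5], [0.25, -0.105, 0.06, 0, 0, 6], [0.29, -0.121, 0.07, 0, 0, 7], [0.33, -0.138, 0.08, 0, 0, 8], [0.37, -0.155, 0.09, 0, 0, 9], [0.41, -0.171, 0.1, 0, 0, 10], [0.445, -0.186, 0.11, 0, 0, 10.5], [0.475, -0.199, 0.12, 0, 0, 11], [0.5, -0.209, 0.127, 0, 0, 11.27], [0.52, -0.217, 0.133, 0, 0, 11.27], [0.535, -0.2235, 0.137, 0, 0, 11.27], [0.543, -0.227, 0.1385, 0, 0, 11.27], [0.5466, -0.2284, 0.1393, 0, 0, 11.27], [0.5466, -0.2284, 0.1393, 0, 0, 11.27]]
  ],
  "grip": 1,
  "newtons": 30
}}

```text
time: 2.1
tool_pos: [618.6, -233.1, 100.2]
tcp_rot: [180.0, -0.0, 2.3]
ft_force: [-0.9, -0.5, -0.1]
finger_gap: 85.4
```

```bash
cat > look.py <<'E'
import sys
from bench import sensors, viewer
from h import *
tag=sys.argv[1]; x,y,z,h=map(float,sys.argv[2:6])
out=[];d={}
for n in("top","scene"):
    s=viewer.snapshot(n); d[n]=s; u=proj(s,np.array([x,y,z])).astype(int); h_=int(h)
    x0=max(u[0]-h_,0);y0=max(u[1]-h_,0); print(n,x0,y0)
    out.append(cv2.resize(s["color"][y0:y0+2*h_,x0:x0+2*h_,::-1],(396,396),interpolation=cv2.INTER_CUBIC))
pickle.dump(d,open(tag+".pkl","wb")); cv2.imwrite(f"pics/{tag}.png",np.hstack(out))
E
python3 look.py l1 618 -233 40 35
```

```text
top 305 144
scene 176 117
```

View pics/l1.png

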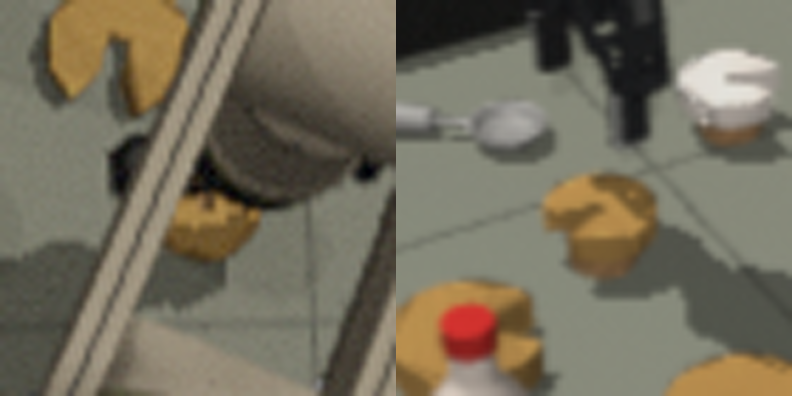

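The scene view shows the open fingers above the brass disc, at crop (600,220). In the top view the arm hides most of it. I'll descend slowly.

>>> {"api": "move_arm", "payload": {
  "rows": [
    [[0, 0, 0.008, 0, 0, 0], [0, 0, 0.02, 0, 0, 0], [0, 0, 0.034, 0, 0, 0], [0, 0, 0.045, 0, 0, 0], [0, 0, 0.052, 0, 0, 0], [0, 0, 0.058, 0, 0, 0], [0, 0, 0.063, 0, 0, 0], [0, 0, 0.068, 0, 0, 0], [0, 0, 0.072, 0, 0, 0], [0, 0, 0.076, 0, 0, 0], [0, 0, 0.079, 0, 0, 0], [0, 0, 0.081, 0, 0, 0], [0, 0, 0.081, 0, 0, 0]]
  ]
}}

```text
time: 3.5
tool_pos: [618.4, -232.9, 18.7]
tcp_rot: [-180.0, 0.0, 2.3]
ft_force: [-0.3, 0.3, -0.7]
finger_gap: 85.4
```

```bash
python3 look.py l2 618 -233 40 35
```

```text
top 305 144
scene 176 117
```

View pics/l2.png

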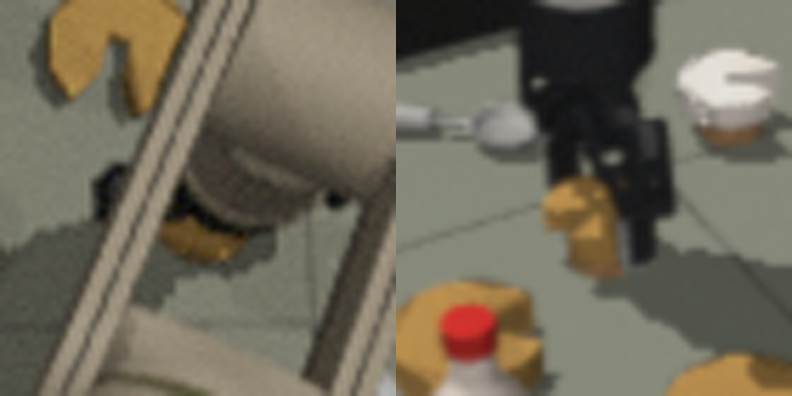

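The fingers straddle the disc, with the near finger at (640,200) and the disc at (590,210). I'll close.

>>> {"api": "move_arm", "payload": {
  "rows": [
    [[0, 0, 0, 0, 0, 0], [0, 0, 0, 0, 0, 0], [0, 0, 0, 0, 0, 0], [0, 0, 0, 0, 0, 0], [0, 0, 0, 0, 0, 0], [0, 0, 0, 0, 0, 0], [0, 0, 0, 0, 0, 0], [0, 0, 0, 0, 0, 0], [0, 0, 0, 0, 0, 0], [0, 0, 0, 0, 0, 0]]
  ],
  "grip": 0,
  "newtons": 40
}}

```text
time: 4.6
tool_pos: [618.9, -233.1, 19.6]
tcp_rot: [180.0, -0.0, 2.3]
ft_force: [-1.2, 1.3, 6.1]
finger_gap: 65.0
```

>>> {"api": "move_arm", "payload": {
  "rows": [
    [[0, 0, -0.003, 0, 0, 0], [0, 0, -0.01, 0, 0, 0], [0, 0, -0.022, 0, 0, 0], [0, 0, -0.04, 0, 0, 0], [0, 0, -0.06, 0, 0, 0], [0, 0, -0.078, 0, 0, 0], [0, 0, -0.092, 0, 0, 0], [0, 0, -0.099, 0, 0, 0], [0, 0, -0.101, 0, 0, 0], [0, 0, -0.101, 0, 0, 0]]
  ]
}}

```text
time: 5.6
tool_pos: [618.3, -232.9, 119.7]
tcp_rot: [-180.0, 0.0, 2.3]
ft_force: [0.3, 1.0, -5.2]
finger_gap: 64.8
```

```bash
python3 look.py l3 618 -233 131 35; python3 -c "
from h import *
print(go((618.5,-233,120),2.3,(624.5,118,120),147))
print(go((618.5,-233,120),2.3,(624.5,118,120),74.7))"
```

```text
top 309 139
scene 174 93
(array([ 0.0201, -0.3505, -0.    ]), array([   0. ,    0. , -144.7]))
(array([ 0.0201, -0.3505, -0.    ]), array([  0. ,   0. , -72.4]))
```

View pics/l3.png

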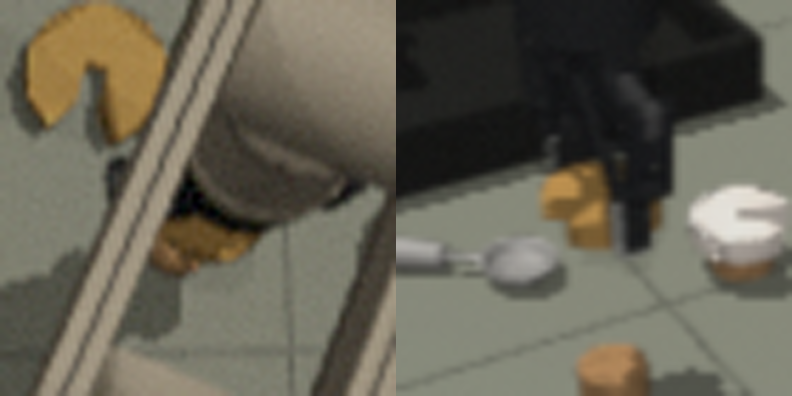

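Brass is lifted off its cork rest, which shows empty at (612,370). Next I carry it to the stand and turn it.

>>> {"api": "move_arm", "payload": {
  "rows": [
    [[0, -0.005, 0, 0, 0, -1], [0.001, -0.015, 0, 0, 0, -3], [0.002, -0.03, 0, 0, 0, -6], [0.003, -0.05, 0, 0, 0, -10], [0.004, -0.07, 0, 0, 0, -14.4], [0.005, -0.092, 0, 0, 0, -19], [0.0065, -0.114, 0, 0, 0, -23.5], [0.008, -0.136, 0, 0, 0, -28], [0.009, -0.158, 0, 0, 0, -32.5], [0.0105, -0.18, 0, 0, 0, -37], [0.012, -0.202, 0, 0, 0, -41.5], [0.013, -0.224, 0, 0, 0, -46], [0.014, -0.246, 0, 0, 0, -50.5], [0.0155, -0.268, 0, 0, 0, -55], [0.0165, -0.29, 0, 0, 0, -59.5], [0.0175, -0.31, 0, 0, 0, -64], [0.0185, -0.327, 0, 0, 0, -68], [0.0195, -0.34, 0, 0, 0, -71], [0.02, -0.347, 0, 0, 0, -72.4], [0.0201, -0.3505, 0, 0, 0, -72.4]]
  ]
}}

```text
time: 7.7
tool_pos: [624.2, 119.1, 119.7]
tcp_rot: [-180.0, 0.0, 74.8]
ft_force: [1.0, -0.4, -4.1]
finger_gap: 64.7
```

>>> {"api": "move_arm", "payload": {
  "rows": [
    [[0, 0, 0, 0, 0, -1], [0, 0, 0, 0, 0, -3], [0, 0, 0, 0, 0, -6], [0, 0, 0, 0, 0, -10], [0, 0, 0, 0, 0, -15], [0, 0, 0, 0, 0, -20], [0, 0, 0, 0, 0, -25], [0, 0, 0, 0, 0, -30], [0, 0, 0, 0, 0, -35], [0, 0, 0, 0, 0, -40], [0, 0, 0, 0, 0, -45], [0, 0, 0, 0, 0, -50], [0, 0, 0, 0, 0, -55], [0, 0, 0, 0, 0, -60], [0, 0, 0, 0, 0, -65], [0, 0, 0, 0, 0, -69], [0, 0, 0, 0, 0, -71.3], [0, 0, 0, 0, 0, -72.3], [0, 0, 0, 0, 0, -72.3], [0, 0, 0, 0, 0, -72.3]]
  ]
}}

```text
time: 9.7
tool_pos: [624.6, 117.7, 120.0]
tcp_rot: [-180.0, -0.0, 146.9]
ft_force: [0.7, 0.3, -3.8]
finger_gap: 64.9
```

```bash
python3 look.py l4 605 130 110 40
python3 - <<'E'
from bench import sensors
print(sensors.sense())
E
```

```text
top 192 140
scene 237 161
{'time': 9.8, 'joint_pos': array([ 6.06807117e+00,  1.75557604e+01,  8.63969117e+01, -1.96166425e-03,
        7.60494544e+01, -5.08821280e+01]), 'qd': array([ 0.12199763,  0.00911293,  0.02678573, -0.06511934,  0.0249897 ,
       -0.16764107]), 'joint_efforts': array([-7.89176230e-02, -6.60913324e+01, -4.97461510e+01, -1.84170826e-02,
       -1.06562785e-02,  8.47528456e-03]), 'tool_pos': array([624.57803728, 117.87269547, 119.99025199]), 'tcp_rot': array([-1.79997181e+02, -4.48737384e-04,  1.46950672e+02]), 'ft_force': array([ 0.11729128,  0.84935602, -4.84240955]), 'wrist_torque': array([0.03281928, 0.00235345, 0.01904762]), 'finger_gap': 64.92652076926852}
```

View pics/l4.png

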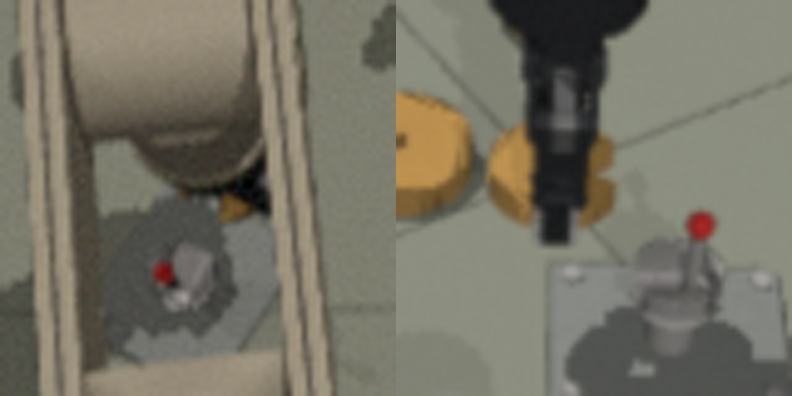

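>>> {"api": "move_arm", "payload": {
  "rows": [
    [[0, 0, 0.005, 0, 0, 0], [0, 0, 0.015, 0, 0, 0], [0, 0, 0.027, 0, 0, 0], [0, 0, 0.038, 0, 0, 0], [0, 0, 0.046, 0, 0, 0], [0, 0, 0.051, 0, 0, 0], [0, 0, 0.053, 0, 0, 0], [0, 0, 0.053, 0, 0, 0]]
  ]
}}

```text
time: 10.6
tool_pos: [624.5, 118.0, 66.8]
tcp_rot: [-180.0, -0.0, 147.0]
ft_force: [-0.7, -0.2, -3.6]
finger_gap: 65.0
```

```bash
python3 look.py l5 595 135 80 28
```

```text
top 204 157
scene 253 182
```

View pics/l5.png

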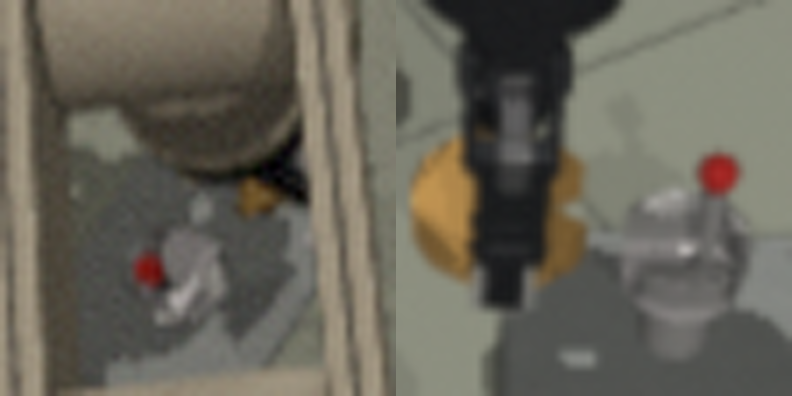

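```bash
cat > ovl.py <<'E'
import sys
from h import *
tag=sys.argv[1]; cx,cy,yaw,zt=map(float,sys.argv[2:6]); cam=sys.argv[6] if len(sys.argv)>6 else "scene"
s=pickle.load(open(tag+".pkl","rb"))[cam]
u=proj(s,np.array([(cx+562)/2,(cy+159)/2,80])).astype(int); h=24
x0,y0=u-h; sc=580/(2*h)
a=cv2.resize(s["color"][y0:y0+2*h,x0:x0+2*h,::-1],(580,580),interpolation=cv2.INTER_CUBIC)
c,q=np.cos(np.radians(yaw)),np.sin(np.radians(yaw))
P=[(29.6,-14.5),(15,-5.5),(-4,-5.5),(-4,5.5),(15,5.5),(29.6,14.5)]+[(33*np.cos(t),33*np.sin(t)) for t in np.linspace(.455,6.283-.455,60)]
b=a.copy()
for z,col in((zt,(0,255,0)),(zt-16,(255,255,0))):
    pts=np.array([(proj(s,np.array([cx+c*x-q*y,cy+q*x+c*y,z]))-(x0,y0)+.5)*sc for x,y in P]).astype(int)
    cv2.polylines(b,[pts],True,col,1)
im=s["color"].astype(int); m=(im[...,0]>130)&(im[...,1]<70)&(im[...,2]<80); k=np.zeros_like(m); k[y0:y0+2*h,x0:x0+2*h]=m[y0:y0+2*h,x0:x0+2*h]
ys,xs=np.nonzero(k)
if len(xs): print("ball",xs.mean(),ys.mean(),len(xs),onz(s,(xs.mean(),ys.mean()),101).round(1))
cv2.imwrite(f"pics/{tag}_o.png",cv2.resize(np.hstack([a,b]),(800,400)))
E
python3 ovl.py l5 624.5 118 147 86
```

```text
ball 298.5 206.0 16 [561.9 161.  101. ]
```

View pics/l5_o.png

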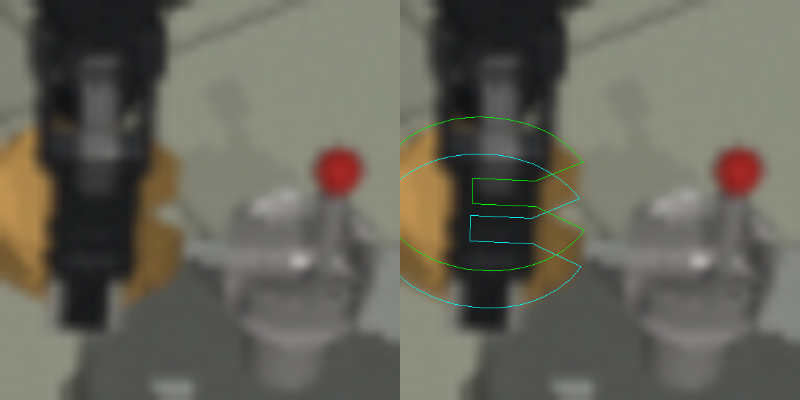

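```bash
cp l5.pkl l5t.pkl; python3 ovl.py l5t 624.5 118 147 86 top
```

```text
(no output)
```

View pics/l5t_o.png

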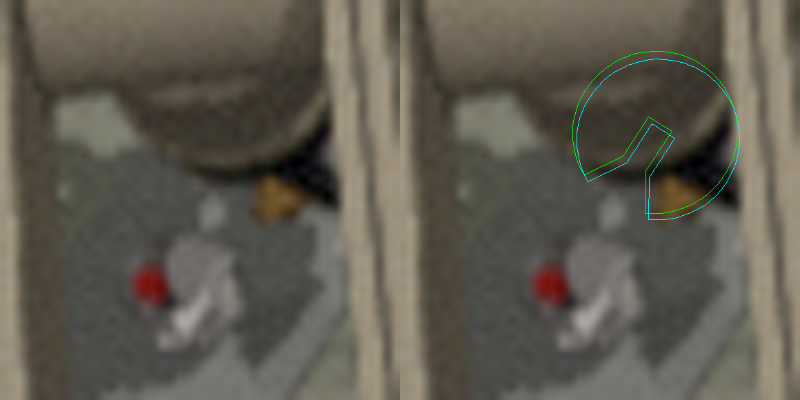

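Both views, each corrected with the brass seen in it, put the stem near (562.3, 160.3). That is 75 mm ahead along tool +x and 1.5 mm toward tool +y. I'll advance partway.

>>> {"api": "move_arm", "payload": {
  "rows": [
    [[0.003, 0.0005, 0, 0, 0, 0], [0.008, 0.001, 0, 0, 0, 0], [0.014, 0.0015, 0, 0, 0, 0], [0.02, 0.0015, 0, 0, 0, 0], [0.026, 0.0015, 0, 0, 0, 0], [0.031, 0.0015, 0, 0, 0, 0], [0.036, 0.0015, 0, 0, 0, 0], [0.04, 0.0015, 0, 0, 0, 0], [0.043, 0.0015, 0, 0, 0, 0], [0.045, 0.0015, 0, 0, 0, 0], [0.045, 0.0015, 0, 0, 0, 0], [0.045, 0.0015, 0, 0, 0, 0]]
  ]
}}

```text
time: 11.9
tool_pos: [587.8, 143.7, 67.0]
tcp_rot: [180.0, 0.0, 147.0]
ft_force: [0.2, -0.0, -4.3]
finger_gap: 64.8
```

```bash
python3 look.py l6 575 150 80 28;cp l6.pkl l6t.pkl; python3 ovl.py l6 587.5 143.7 147 86;python3 ovl.py l6t 587.5 143.7 147 86 top
```

```text
top 199 163
scene 262 183
ball 298.5 206.0 16 [561.9 161.  101. ]
```

View pics/l6_o.png

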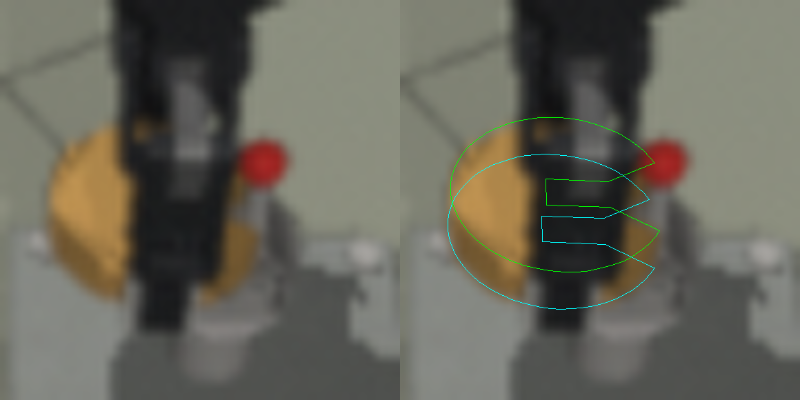

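View pics/l6t_o.png

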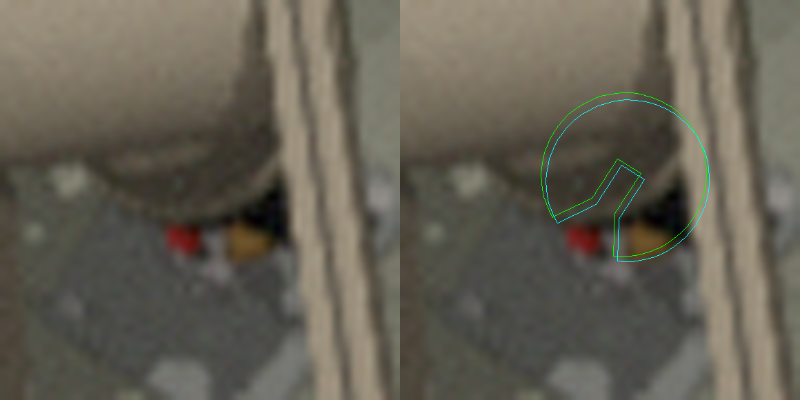

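The overlay agrees. The stem at (262,210) stands in the mouth, between the front tip and the ball-hidden rear tip. I'll advance in small steps and watch the force.

>>> {"api": "move_arm", "payload": {
  "rows": [
    [[0.002, 0, 0, 0, 0, 0], [0.004, 0, 0, 0, 0, 0], [0.006, 0, 0, 0, 0, 0], [0.008, 0, 0, 0, 0, 0], [0.01, 0, 0, 0, 0, 0], [0.01, 0, 0, 0, 0, 0], [0.01, 0, 0, 0, 0, 0]]
  ]
}}

```text
time: 12.7
tool_pos: [579.3, 149.3, 67.0]
tcp_rot: [180.0, 0.0, 147.0]
ft_force: [-0.1, -0.5, -3.4]
finger_gap: 64.6
```

>>> {"api": "move_arm", "payload": {
  "rows": [
    [[0.001, 0, 0, 0, 0, 0], [0.002, 0, 0, 0, 0, 0], [0.003, 0, 0, 0, 0, 0], [0.004, 0, 0, 0, 0, 0], [0.004, 0, 0, 0, 0, 0], [0.004, 0, 0, 0, 0, 0]]
  ]
}}

```text
time: 13.3
tool_pos: [575.9, 151.4, 67.0]
tcp_rot: [180.0, 0.0, 147.0]
ft_force: [-0.0, 0.6, -4.9]
finger_gap: 64.5
```

```bash
cat > f.py <<'E'
from bench import sensors,viewer
from h import *
L=[];Z=[]
for i in range(4):
    s=sensors.sense(); L.append(s["ft_force"]); Z.append(s["tool_pos"]); viewer.snapshot("top")
R=Ro.from_euler('xyz',[180,0,147],degrees=True)
print("tool-frame f",R.inv().apply(np.mean(L,0)).round(2),np.std(L,0).round(2),np.mean(Z,0).round(1),s["finger_gap"].round(1),s["time"])
E
python3 f.py
```

```text
Traceback (most recent call last):
  File "f.py", line 7, in <module>
    print("tool-frame f",R.inv().apply(np.mean(L,0)).round(2),np.std(L,0).round(2),np.mean(Z,0).round(1),s["finger_gap"].round(1),s["time"])
                                                                                                         ^^^^^^^^^^^^^^^^^^^^^
AttributeError: 'float' object has no attribute 'round'
```

>>> {"api": "move_arm", "payload": {
  "rows": [
    [[0.001, 0, 0, 0, 0, 0], [0.002, 0, 0, 0, 0, 0], [0.003, 0, 0, 0, 0, 0], [0.003, 0, 0, 0, 0, 0], [0.003, 0, 0, 0, 0, 0]]
  ]
}}

```text
time: 14.0
tool_pos: [573.4, 153.1, 67.0]
tcp_rot: [180.0, 0.0, 147.0]
ft_force: [-0.2, -0.7, -4.5]
finger_gap: 64.7
```

```bash
sed -i 's/s\["finger_gap"\].round(1)/s["finger_gap"]/' f.py; python3 f.py
```

```text
tool-frame f [0.2  0.06 4.08] [0.3  0.75 0.36] [573.4 153.1  67. ] 64.31571621093312 14.15
```

>>> {"api": "move_arm", "payload": {
  "rows": [
    [[0.001, 0, 0, 0, 0, 0], [0.002, 0, 0, 0, 0, 0], [0.003, 0, 0, 0, 0, 0], [0.003, 0, 0, 0, 0, 0], [0.003, 0, 0, 0, 0, 0]]
  ]
}}

```text
time: 14.7
tool_pos: [570.9, 154.7, 67.0]
tcp_rot: [180.0, 0.0, 147.0]
ft_force: [0.3, 0.1, -3.5]
finger_gap: 64.6
```

```bash
python3 f.py
```

```text
tool-frame f [-0.2   0.02  4.05] [0.31 0.11 0.33] [570.9 154.7  67. ] 64.58419249250444 14.85
```

>>> {"api": "move_arm", "payload": {
  "rows": [
    [[0.001, 0, 0, 0, 0, 0], [0.002, 0, 0, 0, 0, 0], [0.003, 0, 0, 0, 0, 0], [0.003, 0, 0, 0, 0, 0], [0.003, 0, 0, 0, 0, 0]]
  ]
}}

```text
time: 15.4
tool_pos: [568.3, 156.4, 67.0]
tcp_rot: [180.0, 0.0, 147.0]
ft_force: [-0.4, 0.1, -4.2]
finger_gap: 64.5
```

```bash
python3 f.py
```

```text
tool-frame f [ 0.03 -0.2   4.01] [0.34 0.42 0.21] [568.4 156.3  67. ] 64.73003539328174 15.55
```

>>> {"api": "move_arm", "payload": {
  "rows": [
    [[0.0005, 0, 0, 0, 0, 0], [0.001, 0, 0, 0, 0, 0], [0.0015, 0, 0, 0, 0, 0], [0.002, 0, 0, 0, 0, 0], [0.002, 0, 0, 0, 0, 0], [0.002, 0, 0, 0, 0, 0]]
  ]
}}

```text
time: 16.2
tool_pos: [566.7, 157.4, 67.0]
tcp_rot: [-180.0, 0.0, 147.0]
ft_force: [-1.2, -0.1, -3.6]
finger_gap: 64.6
```

```bash
python3 f.py
```

```text
tool-frame f [ 0.43 -0.18  3.97] [0.42 0.23 0.43] [566.7 157.4  67. ] 65.01825067056404 16.35
```

Advanced 70 mm so far with no contact. I'll go on in 1 mm steps.

>>> {"api": "move_arm", "payload": {
  "rows": [
    [[0.0005, 0, 0, 0, 0, 0], [0.001, 0, 0, 0, 0, 0], [0.0015, 0, 0, 0, 0, 0], [0.0015, 0, 0, 0, 0, 0]]
  ]
}}

```text
time: 16.8
tool_pos: [565.4, 158.3, 67.0]
tcp_rot: [180.0, -0.0, 147.0]
ft_force: [0.9, -0.2, -4.7]
finger_gap: 64.9
```

```bash
python3 f.py
```

```text
tool-frame f [-0.22 -0.1   4.27] [0.59 0.74 0.26] [565.4 158.3  67. ] 64.40670616213396 16.95
```

>>> {"api": "move_arm", "payload": {
  "rows": [
    [[0.0005, 0, 0, 0, 0, 0], [0.001, 0, 0, 0, 0, 0], [0.001, 0, 0, 0, 0, 0], [0.001, 0, 0, 0, 0, 0]]
  ]
}}

```text
time: 17.4
tool_pos: [564.6, 158.8, 67.0]
tcp_rot: [-180.0, 0.0, 147.0]
ft_force: [-0.9, -0.3, -4.4]
finger_gap: 64.7
```

```bash
python3 f.py
```

```text
tool-frame f [ 0.5  -0.05  4.27] [0.38 0.3  0.09] [564.6 158.8  67. ] 64.45145109726306 17.55
```

>>> {"api": "move_arm", "payload": {
  "rows": [
    [[0.0003, 0, 0, 0, 0, 0], [0.0007, 0, 0, 0, 0, 0], [0.0007, 0, 0, 0, 0, 0], [0.0007, 0, 0, 0, 0, 0]]
  ]
}}

```text
time: 18.0
tool_pos: [564.0, 159.1, 67.0]
tcp_rot: [-180.0, 0.0, 147.0]
ft_force: [0.4, 0.5, -4.8]
finger_gap: 65.0
```

```bash
python3 f.py
```

```text
tool-frame f [0.2  0.18 4.13] [0.29 0.38 0.5 ] [564.  159.2  67. ] 64.9150207697868 18.15
```

>>> {"api": "move_arm", "payload": {
  "rows": [
    [[0.0003, 0, 0, 0, 0, 0], [0.0007, 0, 0, 0, 0, 0], [0.0007, 0, 0, 0, 0, 0], [0.0007, 0, 0, 0, 0, 0]]
  ]
}}

```text
time: 18.6
tool_pos: [563.4, 159.5, 67.0]
tcp_rot: [-180.0, 0.0, 147.0]
ft_force: [-0.5, -0.5, -4.6]
finger_gap: 64.7
```

```bash
python3 f.py
```

```text
tool-frame f [0.44 0.08 4.79] [0.36 0.73 0.54] [563.4 159.5  67. ] 64.88929937977294 18.75
```

>>> {"api": "move_arm", "payload": {
  "rows": [
    [[0.0003, 0, 0, 0, 0, 0], [0.0006, 0, 0, 0, 0, 0], [0.0006, 0, 0, 0, 0, 0], [0.0006, 0, 0, 0, 0, 0]]
  ]
}}

```text
time: 19.2
tool_pos: [562.9, 159.9, 67.0]
tcp_rot: [180.0, 0.0, 147.0]
ft_force: [0.1, 1.1, -4.3]
finger_gap: 64.5
```

```bash
python3 f.py
```

```text
tool-frame f [0.51 0.38 4.52] [0.32 0.33 0.21] [562.9 159.9  67. ] 64.6800999463408 19.35
```

>>> {"api": "move_arm", "payload": {
  "rows": [
    [[0.0003, 0, 0, 0, 0, 0], [0.0005, 0, 0, 0, 0, 0], [0.0005, 0, 0, 0, 0, 0], [0.0005, 0, 0, 0, 0, 0]]
  ]
}}

```text
time: 19.8
tool_pos: [562.5, 160.2, 67.0]
tcp_rot: [180.0, -0.0, 147.0]
ft_force: [0.7, -0.4, -4.5]
finger_gap: 64.3
```

```bash
python3 f.py
```

```text
tool-frame f [-0.2   0.29  4.07] [0.62 0.57 0.32] [562.5 160.1  67. ] 64.51188654677549 19.95
```

>>> {"api": "move_arm", "payload": {
  "rows": [
    [[0.0003, 0, 0, 0, 0, 0], [0.0005, 0, 0, 0, 0, 0], [0.0005, 0, 0, 0, 0, 0], [0.0005, 0, 0, 0, 0, 0]]
  ]
}}

```text
time: 20.4
tool_pos: [562.2, 160.3, 67.0]
tcp_rot: [180.0, 0.0, 147.0]
ft_force: [1.6, -0.4, -4.9]
finger_gap: 64.5
```

```bash
python3 f.py
```

```text
tool-frame f [-1.43  0.32  4.49] [0.28 0.72 0.27] [562.2 160.3  67. ] 64.68021182514781 20.55
```

>>> {"api": "move_arm", "payload": {
  "rows": [
    [[0.0003, 0, 0, 0, 0, 0], [0.0005, 0, 0, 0, 0, 0], [0.0005, 0, 0, 0, 0, 0], [0.0005, 0, 0, 0, 0, 0]]
  ]
}}

```text
time: 21.0
tool_pos: [561.8, 160.6, 67.1]
tcp_rot: [180.0, 0.0, 147.0]
ft_force: [2.1, -1.8, -5.6]
finger_gap: 64.9
```

```bash
python3 f.py
```

```text
tool-frame f [-3.21 -0.22  5.37] [0.57 0.43 0.27] [561.8 160.6  67.1] 64.64189704855593 21.15
```

Force is rising at the expected spot: -3.2 N along the slot and about 0 N sideways. That means the stem is home, so I'll look.

```bash
python3 look.py l7 561.8 160.6 80 28; python3 ovl.py l7 561.8 160.6 147 86
```

```text
top 196 167
scene 269 183
```

View pics/l7_o.png

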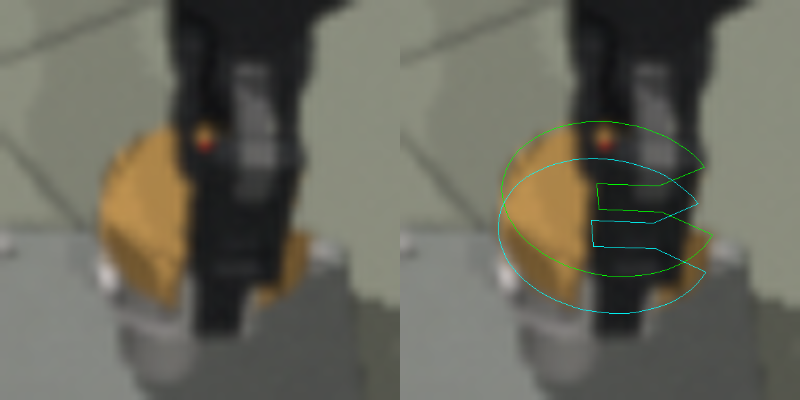

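View pics/l7.png

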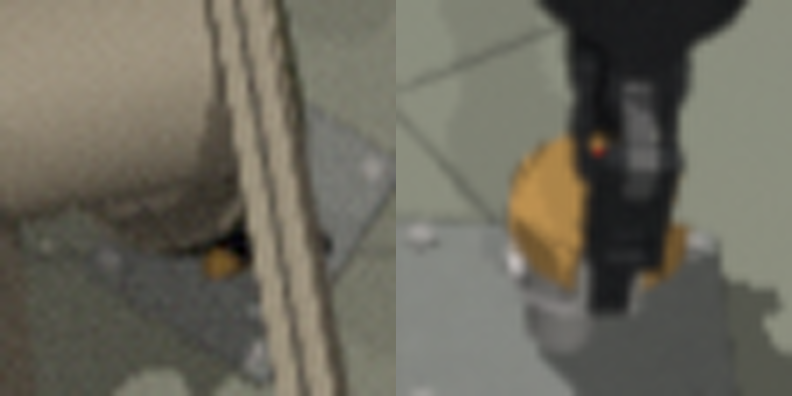

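The ball shows through the finger gap at (204,140), right over the disc centre. I'll back off slightly and lower softly.

>>> {"api": "move_arm", "payload": {
  "rows": [
    [[-0.0002, 0, 0, 0, 0, 0], [-0.0002, 0, 0.001, 0, 0, 0], [-0.0002, 0, 0.002, 0, 0, 0], [-0.0002, 0, 0.003, 0, 0, 0], [-0.0002, 0, 0.0035, 0, 0, 0], [-0.0002, 0, 0.004, 0, 0, 0], [-0.0002, 0, 0.004, 0, 0, 0], [-0.0002, 0, 0.004, 0, 0, 0]]
  ]
}}

```text
time: 22.1
tool_pos: [561.9, 160.6, 63.0]
tcp_rot: [180.0, 0.0, 147.0]
ft_force: [3.1, -1.5, -3.1]
finger_gap: 65.0
```

```bash
python3 f.py
```

```text
tool-frame f [-3.78  0.44  2.88] [0.37 0.35 0.37] [561.9 160.6  63. ] 64.85200265596878 22.25
```

>>> {"api": "move_arm", "payload": {
  "rows": [
    [[0, 0, 0.0003, 0, 0, 0], [0, 0, 0.0006, 0, 0, 0], [0, 0, 0.0008, 0, 0, 0], [0, 0, 0.0008, 0, 0, 0]]
  ]
}}

```text
time: 22.7
tool_pos: [561.8, 160.5, 62.2]
tcp_rot: [-180.0, 0.0, 147.0]
ft_force: [3.4, -2.3, -2.6]
finger_gap: 64.7
```

```bash
python3 f.py
```

```text
tool-frame f [-4.05  0.45  2.76] [0.38 0.31 0.27] [561.8 160.5  62.2] 64.62580429142321 22.85
```

>>> {"api": "move_arm", "payload": {
  "rows": [
    [[-0.0002, 0, 0, 0, 0, 0], [-0.0002, 0, 0.0003, 0, 0, 0], [-0.0002, 0, 0.0006, 0, 0, 0], [-0.0002, 0, 0.0006, 0, 0, 0]]
  ]
}}

```text
time: 23.3
tool_pos: [561.9, 160.5, 61.7]
tcp_rot: [-180.0, -0.0, 147.0]
ft_force: [1.1, -1.3, -1.0]
finger_gap: 64.6
```

```bash
python3 f.py
```

```text
tool-frame f [-1.94 -0.52 -0.01] [0.25 0.34 0.72] [561.9 160.5  61.7] 64.904851610426 23.45
```

>>> {"api": "move_arm", "payload": {
  "rows": [
    [[0, 0, 0.0003, 0, 0, 0], [0, 0, 0.0005, 0, 0, 0], [0, 0, 0.0005, 0, 0, 0], [0, 0, 0.0005, 0, 0, 0]]
  ]
}}

```text
time: 23.9
tool_pos: [562.0, 160.5, 61.7]
tcp_rot: [-180.0, -0.0, 147.0]
ft_force: [-2.0, -1.5, 5.8]
finger_gap: 64.7
```

```bash
python3 f.py
```

```text
tool-frame f [ 0.45 -2.11 -5.6 ] [0.59 0.19 0.37] [561.9 160.5  61.6] 64.8513801961949 24.05
```

>>> {"api": "move_arm", "payload": {
  "rows": [
    [[0, 0, 0.0003, 0, 0, 0], [0, 0, 0.0005, 0, 0, 0], [0, 0, 0.0005, 0, 0, 0], [0, 0, 0.0005, 0, 0, 0]]
  ]
}}

```text
time: 24.5
tool_pos: [562.0, 160.5, 61.6]
tcp_rot: [-180.0, -0.0, 147.0]
ft_force: [-5.1, -2.6, 9.8]
finger_gap: 64.5
```

```bash
python3 f.py
```

```text
tool-frame f [ 2.26 -4.5  -9.91] [0.46 0.36 0.38] [562.  160.5  61.6] 64.72076177364175 24.65
```

>>> {"api": "move_arm", "payload": {
  "rows": [
    [[0, 0, -0.0003, 0, 0, 0], [0, 0, -0.0006, 0, 0, 0], [0, 0, -0.0006, 0, 0, 0], [0, 0, -0.0006, 0, 0, 0]]
  ]
}}

```text
time: 25.1
tool_pos: [562.0, 160.4, 61.7]
tcp_rot: [-180.0, -0.0, 147.0]
ft_force: [-1.5, -1.7, 7.1]
finger_gap: 64.6
```

```bash
python3 f.py
```

```text
tool-frame f [ 0.74 -2.5  -6.36] [0.3  0.34 0.55] [562.  160.5  61.6] 64.71769292190028 25.25
```

>>> {"api": "move_arm", "payload": {
  "rows": [
    [[0, 0, -0.0003, 0, 0, 0], [0.0001, 0, -0.0006, 0, 0, 0], [0.0002, 0, -0.0006, 0, 0, 0], [0.0002, 0, -0.0006, 0, 0, 0]]
  ]
}}

```text
time: 25.7
tool_pos: [561.9, 160.5, 61.7]
tcp_rot: [180.0, 0.0, 147.0]
ft_force: [1.4, -2.5, 1.8]
finger_gap: 64.3
```

```bash
python3 f.py
```

```text
tool-frame f [-2.53 -1.15 -0.82] [0.23 0.32 0.59] [561.9 160.5  61.7] 64.76941288398328 25.85
```

It's resting at about 5 N including its own weight, with light stem contact. I'll open gently.

>>> {"api": "move_arm", "payload": {
  "rows": [
    [[0, 0, 0, 0, 0, 0], [0, 0, 0, 0, 0, 0], [0, 0, 0, 0, 0, 0], [0, 0, 0, 0, 0, 0], [0, 0, 0, 0, 0, 0], [0, 0, 0, 0, 0, 0], [0, 0, 0, 0, 0, 0], [0, 0, 0, 0, 0, 0]]
  ],
  "grip": 0.88
}}

```text
time: 26.7
tool_pos: [561.8, 160.6, 61.8]
tcp_rot: [180.0, 0.0, 147.0]
ft_force: [0.1, -0.3, 0.6]
finger_gap: 75.1
```

```bash
python3 f.py; python3 look.py l8 561.8 160.6 80 28
```

```text
tool-frame f [-0.42  0.02 -0.04] [0.29 0.07 0.39] [561.8 160.6  61.8] 75.38405547531295 26.85
top 196 167
scene 269 183
```

View pics/l8.png

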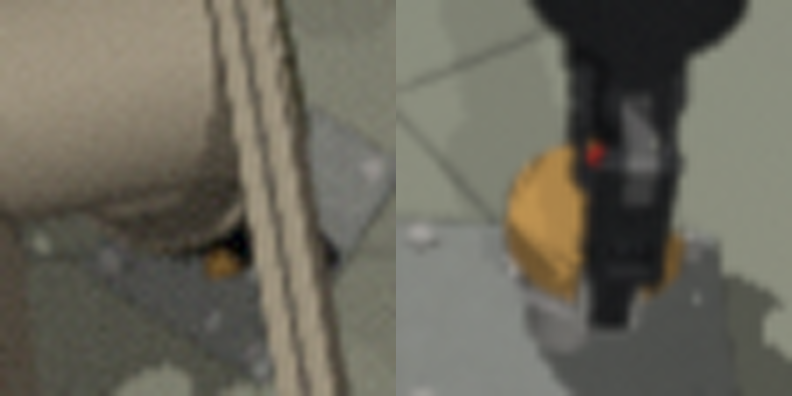

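Force is zero and the disc has stayed put, so I'll withdraw straight up.

>>> {"api": "move_arm", "payload": {
  "rows": [
    [[0, 0, -0.002, 0, 0, 0], [0, 0, -0.005, 0, 0, 0], [0, 0, -0.01, 0, 0, 0], [0, 0, -0.016, 0, 0, 0], [0, 0, -0.024, 0, 0, 0], [0, 0, -0.034, 0, 0, 0], [0, 0, -0.046, 0, 0, 0], [0, 0, -0.06, 0, 0, 0], [0, 0, -0.075, 0, 0, 0], [0, 0, -0.09, 0, 0, 0], [0, 0, -0.105, 0, 0, 0], [0, 0, -0.117, 0, 0, 0], [0, 0, -0.126, 0, 0, 0], [0, 0, -0.13, 0, 0, 0]]
  ]
}}

```text
time: 28.4
tool_pos: [562.3, 160.7, 193.1]
tcp_rot: [179.9, 0.1, 147.0]
ft_force: [-0.2, 0.1, -0.1]
finger_gap: 75.1
```

>>> {"api": "move_arm", "payload": {
  "rows": [
    [[-0.01, -0.005, 0, 0, 0, 0], [-0.03, -0.015, 0, 0, 0, 0], [-0.06, -0.03, 0, 0, 0, 0], [-0.09, -0.05, 0, 0, 0, 0], [-0.12, -0.07, 0, 0, 0, 0], [-0.15, -0.09, 0, 0, 0, 0], [-0.18, -0.11, 0, 0, 0, 0], [-0.2, -0.125, 0, 0, 0, 0], [-0.21, -0.135, 0, 0, 0, 0], [-0.215, -0.14, 0, 0, 0, 0], [-0.215, -0.14, 0, 0, 0, 0]]
  ]
}}

```text
time: 29.5
tool_pos: [665.5, -74.4, 191.1]
tcp_rot: [-180.0, -0.1, 147.0]
ft_force: [-1.2, 0.1, 0.7]
finger_gap: 75.1
```

```bash
python3 look.py l9 561.8 160.6 70 25; cp l9.pkl l9t.pkl; python3 ovl.py l9 561.8 160.6 147 80; python3 ovl.py l9t 561.8 160.6 147 80 top
python3 -c "
from h import *
d=pickle.load(open('l9.pkl','rb'))
for n in d: cv2.imwrite('pics/full_%s.png'%n,d[n]['color'][:,:,::-1])
a=np.hstack([cv2.resize(d[n]['color'][:,:,::-1],(400,300)) for n in d]);cv2.imwrite('pics/full9.png',a)"
```

```text
top 199 170
scene 272 189
ball 298.5 206.28571428571428 14 [562.5 161.9 101. ]
```

View pics/l9_o.png

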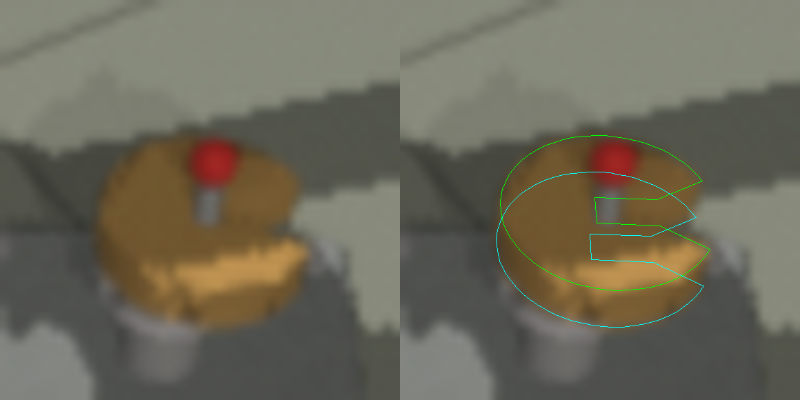

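View pics/l9t_o.png

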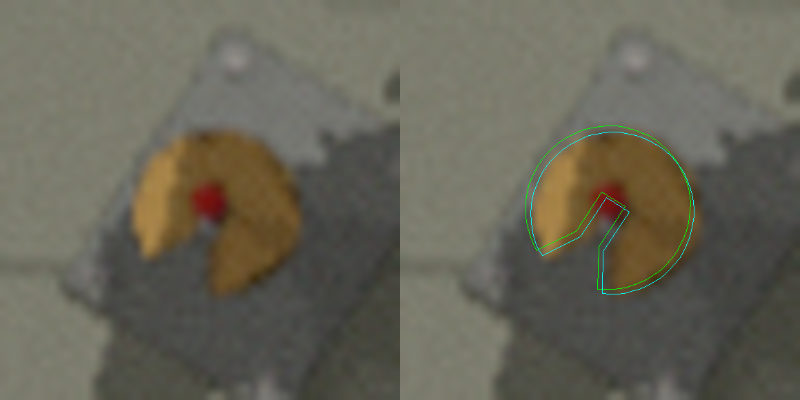

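View pics/full9.png

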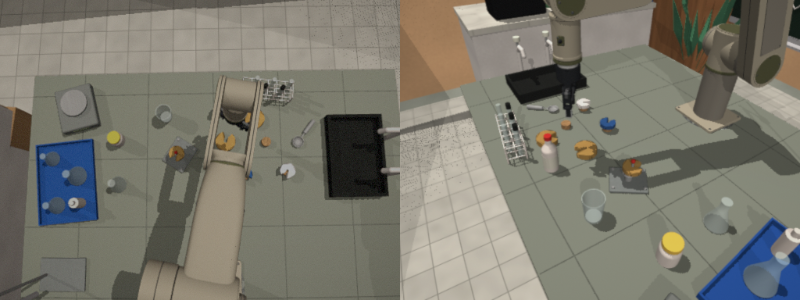

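Both views show the ball and stem at the disc's centre, at scene (610,180) and top (610,200). The slot opens lower-left, away from the steel mass's slot, and the outline matches a flat disc with its top 80 mm above the bench. Handing in.

```bash
python3 -c "
from bench import hand_in
print(hand_in())"
```

```text
the job is handed in; nothing more can be done
None
```

I picked the smallest (66 mm) brass-coloured mass off its cork rest and slid it onto the stem above the steel mass. Its slot faces yaw 147°, opposite the steel mass's slot at about -33°. I advanced in small steps until the force along the slot rose to about 3 N, with almost no sideways force. I then lowered it, let go and moved the arm clear, taking about 30 s of the 64 s allowed.

- **Seating:** the last views from both cameras show the stem at the disc's centre and the disc flat, with its outline matching a top 80 mm above the bench. The wrist force was near zero after release.
- **Touchdown:** the disc briefly pressed on the steel mass with about 14 N. I eased this to about 5 N before opening the gripper.
- **Side force on the stem:** it reached about 4 N while lowering, below the 10 N limit. Sideways readings of about 5 N at touchdown may be friction on the steel mass rather than load on the stem.
- **Not checked directly:** the steel mass is hidden under the brass one in the last pictures, so I could not see whether it shifted. I also did not measure the other objects again. They look in place in the last overview, except where the arm hid them.

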